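# Pack the pantry box and hold its lid down for clipping

## Task

Stand the salt shaker upright in the empty compartment of the white pantry box and let go of it, then fit the wooden lid inside the box's rim and press it down on its springy seal with a steady push of about 10 N, being careful not to crush the seal flat, so that I can do up the side clips. Finish while still holding the lid pressed down: do not let go, I need a third hand. Leave the tin that is already packed, the spice jar, the timer and the mug where they are.

Things in the scene. Friction and masses are not known exactly. Their poses are not given: they have to be found in the camera images.
- box: White box fixed to the worktop, blue line round the rim, 170 (x) x 200 (y) x 118 mm high. Origin: centre of underside, z up. Walls 14 mm thick to 98 mm height, then a thin rim to 118 mm, 158 x 188 mm inside. A 44 mm high divider at y = 0 makes two compartments, 142 (x) x 84 (y) mm, floor at 4 mm: the one at -y is empty, the one at +y holds the tin. Undone wire clips hang flat on the y ends, 7 mm proud.
- bay (a point): Centre of the floor of the empty compartment, 44 mm from the box's centre towards the box's -y, 4 mm above the worktop.
- seat (a point): Centre of the free seal's top plane, on the box's axis, 112 mm above the worktop: the lid's underside comes here, less the squeeze. The black rubber seal frame stands 14 mm high on the 98 mm ledge inside the rim, its opening 138 x 168 mm.
- seal (a joint): How far the seal frame is squeezed down, in m: 0 free (its top 112 mm above the box's underside), 0.012 crushed flat against its stop. It is a spring of 1800 N/m (1.8 N per mm) and springs back; the lid's own weight squeezes it about 1.4 mm.
- lid: Loose light-wood lid lying flat on the worktop, plate 151 (x) x 181 (y) x 8 mm, about 0.25 kg, with a darker wooden grip block on top, 18 mm wide in x, 80 mm long in y, its top 42 mm above the underside. Origin: centre of the underside, z up. Fits inside the rim with 3.5 mm to spare each side, its y along the box's y, either way round, and rests on the seal.
- lid_grip (a point): Centre of the lid's grip block, 25 mm above the lid's underside.
- shaker: Salt shaker with a grey top, clear waist and grey middle, 44 mm in diameter (the top 16 mm narrower, 34 mm), 90 mm tall, 0.1 kg, standing on the worktop. Origin: centre of its underside; z up.
- tin: Short food tin, 76 mm in diameter, 58 mm tall, already standing in the other compartment of the box; leave it. Origin: centre of its underside.
- spice_jar: Bystander: spice jar with a yellow lid, 42 mm in diameter, 106 mm tall. Origin: centre of its underside.
- timer: Bystander: red and white wind-up timer, 66 mm in diameter, 55 mm tall. Origin: centre of its underside.
- mug: Bystander: cream mug, 78 mm in diameter with handle 116 mm, 101 mm tall, behind the work. Origin: centre of its underside.
Things that resemble listed ones, but are neither listed nor needed, are in the scene too. There is more than one size of the lid; the job needs the larger. Of the things that look like the tin, the largest one is meant.

How it is judged:
By the outcome, as a careful person would: the job done as asked, in the order asked, and still so for the second after the job is handed in, while the arm keeps its last pose, push and grip.
It also fails if it takes over 72 s, if anything falls off the work surface, if the arm or the gripper's body presses on something with over 40 N, if the wrist force passes 120 N, or if a joint passes its speed limit or range.

## Robot

A 6-joint arm with a two-finger parallel gripper is mounted at the origin on a cart in front of the work surface, level with it; the furniture and walls round the work are solid. World frame = base frame: x ahead of the robot, y to its left, z up, the work surface at z = 0. Lengths are in m, angles in rad, forces in N, time in s.
With the tool pointing down it reaches from about 0.3 to 1 m from the base axis. Payload 5.1 kg.
Tool frame: the origin (TCP) lies midway between the tips of the shut fingers; the grasp point (between the pads) lies bot.grip_depth behind it (bot.grip_depth is the distance from the TCP to the grasp point, in m); z points along the fingers, y is the line along which they close (so a half turn about z gives the same grasp; the last joint's range is limited). The gripper opens to 95 mm and grips with 3 to 60 N. Pads are 20 mm wide; open, the fingers measure 119 mm over their backs; the gripper's body (75 mm by 180 mm) begins 59 mm behind the grasp point.
Start: joints at [1.175, 0.124, 1.65, -0, 1.367, -0.083], TCP at [0.2, 0.618, 0.215] pointing down, gripper open.
Joint ranges: [-2.61, 2.61], [-1.02, 2.33], [0.03, 2.71], [-1.35, 4.49], [0.32, 2.68], [-2.91, 2.91]. Speed limits (rad/s): [2.57, 2.57, 3.14, 3.14, 3.14, 3.14].

## Interface

Orientations are given as a unit quaternion [x, y, z, w].
In Python, from plant import bot gives the robot as it stands.
- The arm moves only by the tool play_rows, never from a script. Its arguments are lists of equal length, an entry for each row: "xyz": the shift along the tool's x, y, z in units of 1000 mm (1.0 is 1000 mm), a list of three; "rotation": the turn, a rotation vector about the tool's x, y, z in units of 60 degrees (1.0 is 60 degrees), a list of three; "claw": the opening, from 0 (shut) to 1 (fully open). A call has exactly 10 rows; each row is the pose to reach, as a shift and turn from the pose commanded when the call began, along the tool's axes at that moment; what a row does not reach only later rows make up. A row lasts 1/12 s, in which the tool goes at most 41.7 mm and 7.16 degrees, less where a joint would pass 70% of its speed; a pose out of reach is approached as far as the arm can. A call with a number of a shift or a turn outside -1 to 1 is refused whole. A call with a gripper value outside its range is refused whole. The fingers move at their own pace and stop on an object; "squeeze" is the grip in N (left out, the last holds). Time passes only in rows, so rows that repeat a pose let the fingers close, or fill a call up. It gives the time, the measured TCP pose, the force, the opening and the grip force at its end, in the units of the state.
- bot.observe(): the state, without advancing time (a new reading comes with each control period).
- bot.grab_frame(name): name is "side" or "top" or "wrist"; returns a dict with "img" (480x640x3 uint8, blue, green, red), "mtx" (3x3 intrinsics, pixels), "rvec" (rotation vector, rad) and "tvec" (3), from world to camera coordinates, as OpenCV has them; the wrist camera has in their place "hand_eye" (4x4, takes a point from camera to tool coordinates, whose origin is the TCP and whose axes are the flange's). Camera axes: x right, y down, z forward; pixel columns grow to the right and rows downward; lengths in m; the calibration is good to about 2 mm. The wrist camera is an equidistant fisheye: a pixel r from the principal point sees the ray r / f radians off the axis. A picture is of the moment at which its call begins: read the wrist's pose just before it. There is no depth.
- bot.hand_in(): hands the job in; it is judged then, once.
Trained networks look in a picture, given as the dict that the camera call returned (one of the last four; its "shot" number tells which), for a name from the list of things; names that differ only in an ending like _2 or _b are one class to them, and where a whole thing is asked for, a point or a joint stands for the part that bears it (a point fixed in the world has none). Each returns a list of dicts, best first, with "conf" (0 to 1); they miss things now and then, are a little off and sometimes report something else, mostly with a low value. They report only what shows in the picture. A call takes as long as a camera call. They do not tell look-alikes from the thing itself.
- bot.recognise(picture, thing): "position" ([x, y, z] in m, in world coordinates, good to about 4 mm: the middle of the surface that is visible of it).
- bot.cut_out(picture, thing): "pixels" (480x640 bool, what is visible of it).
- bot.mark_of(picture, thing): "position" ([x, y, z] in m, in world coordinates, good to about 4 mm: a listed point, or the origin of a listed thing).
The state is a dict: "clock": time; "joint_pos": joint angles; "dq": joint speeds; "joint_efforts": joint torques, N m; "position": TCP position; "ee_rot": TCP orientation; "contact_force": force on the tool from outside, world axes, zero at the start; "ft_torque": the same for the moment, N m; "finger_gap": finger opening in m; "grasp_force": force on a finger pad.
Only numpy, scipy, OpenCV 4.12 (cv2) and the standard library are available. Lean on these libraries where they do the work, as an engineer would, in place of code of your own. Each camera call takes 0.05 s, during which the arm holds its last target. There are 200 camera calls.

## Working session

There is one attempt and no reset: what is moved stays moved. The work goes in short steps, Python scripts to look and compute and a tool call to move; the robot and the scene stay as the last step left them, time stands still between calls to the robot, and variables do not carry over. Pictures are saved under pics/ and viewed, at most 10 in all, crops included, and the job is handed in when it is done.

Besides the shell and the picture viewer there is one more tool, called after "Emit:" as name(argument=value, ...) on one line, values as JSON. play_rows: Moves the arm, as the interface text tells. Shifts and turns lie within -1 to 1; 1 stands for 1000 mm of shift or 60 degrees of turn. Its arguments: {"type":"object","properties":{"xyz":{"type":"array"},"rotation":{"type":"array"},"claw":{"type":"array"},"squeeze":{"type":"number"}},"required":["xyz","rotation","claw"]}

```bash
mkdir -p pics; ls; cat > h.py <<'E'
import numpy as np, cv2
from plant import bot
from scipy.spatial.transform import Rotation as R
def proj(f,P):
    return cv2.projectPoints(np.array(P,float).reshape(-1,1,3),f['rvec'],f['tvec'],f['mtx'],None)[0].reshape(-1,2)
def ray(f,px):
    Rm=cv2.Rodrigues(np.array(f['rvec'],float))[0]; t=np.array(f['tvec'],float).ravel()
    d=Rm.T@np.linalg.inv(f['mtx'])@np.array([px[0],px[1],1.]); return -Rm.T@t,d/np.linalg.norm(d)
def atz(f,px,z):
    c,d=ray(f,px); return c+d*(z-c[2])/d[2]
E
python3 - <<'E'
from h import *
print(bot.grip_depth, bot.observe())
for n in ['top','side']:
    f=bot.grab_frame(n); cv2.imwrite(f'pics/{n}0.png',f['img'])
    print(n,'cam',ray(f,(320,240)))
    for t in ['box','lid','shaker','tin','spice_jar','timer','mug']:
        for r in bot.mark_of(f,t)[:4]: print(t,np.round(r['position'],4),round(r['conf'],2),np.round(proj(f,r['position'])[0]))
    for t in ['bay','seat','lid_grip']:
        for r in bot.mark_of(f,t)[:2]: print(t,np.round(r['position'],4),round(r['conf'],2))
E
```

```text
pics
0.0188 {'clock': 0.0, 'joint_pos': array([ 1.17537976e+00,  1.24519753e-01,  1.65166569e+00, -1.38919537e-05,
        1.36750307e+00, -8.26144904e-02]), 'dq': array([-5.65774125e-04,  8.85132242e-06, -6.18634653e-04, -2.32959614e-03,
        5.18017303e-04,  9.54677791e-04]), 'joint_efforts': array([ 1.33688573e-03, -4.17612255e+01, -3.59930277e+01,  7.74498959e-02,
        4.92225902e-02, -1.55413254e-04]), 'position': array([0.19981369, 0.61785013, 0.21338249]), 'ee_rot': array([ 1.55762712e-01,  9.87793946e-01, -1.01974587e-03, -2.41484594e-04]), 'contact_force': array([-0.56344875,  0.19181741, -0.31597244]), 'ft_torque': array([-0.01199085, -0.03984087, -0.00539531]), 'grasp_force': 0.0, 'finger_gap': 0.09491849420850887}
top cam (array([0.2203465 , 0.18915543, 1.3901261 ]), array([ 2.13079197e-01, -2.01445714e-04, -9.77034910e-01]))
box [ 0.4659 -0.0144 -0.0016] 0.66 [388. 265.]
lid [ 0.4078  0.7215 -0.0013] 0.82 [134. 264.]
lid [0.4764 0.3511 0.0024] 0.6 [263. 251.]
shaker [ 0.4578 -0.0599  0.0012] 0.72 [404. 269.]
shaker [ 4.481e-01 -2.020e-01  2.000e-04] 0.68 [453. 276.
[... 572 characters left out ...]
23828597, -0.81876199]))
box [ 0.4612 -0.0112 -0.0035] 0.9 [377. 250.]
lid [ 0.4709  0.3478 -0.0051] 0.88 [283. 283.]
lid [ 0.4062  0.7207 -0.0013] 0.59 [181. 339.]
shaker [ 0.4551 -0.2038 -0.0031] 0.78 [424. 234.]
tin [ 0.6902 -0.0055  0.0012] 0.68 [348. 204.]
tin [0.4704 0.354  0.0286] 0.59 [281. 279.]
tin [ 0.4599  0.0286 -0.0013] 0.48 [367. 253.]
tin [ 0.4549  0.1552 -0.0014] 0.48 [336. 267.]
spice_jar [ 0.4279 -0.324   0.0029] 0.64 [456. 227.]
mug [ 0.6906 -0.0062  0.0019] 0.84 [348. 204.]
mug [ 4.530e-01 -2.079e-01 -1.000e-04] 0.62 [425. 233.]
bay [ 0.4593 -0.0572  0.0028] 0.77
seat [ 0.4621 -0.0193  0.1116] 0.68
lid_grip [0.4061 0.7226 0.0137] 0.68
lid_grip [0.4726 0.3534 0.0276] 0.59
```

```bash
ls pics
```

```text
side0.png
top0.png
```

View pics/top0.png

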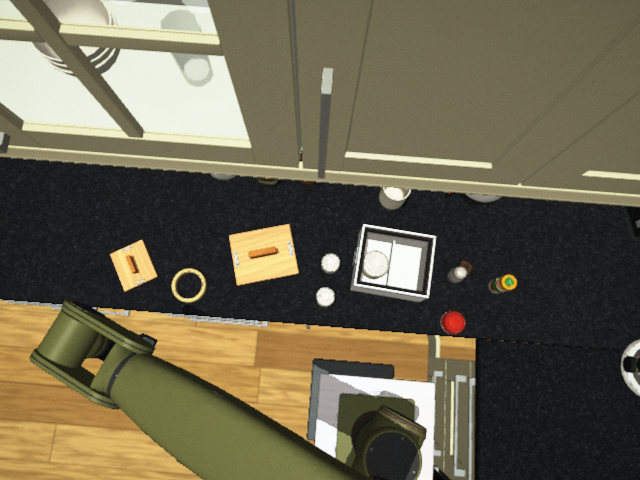

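View pics/side0.png

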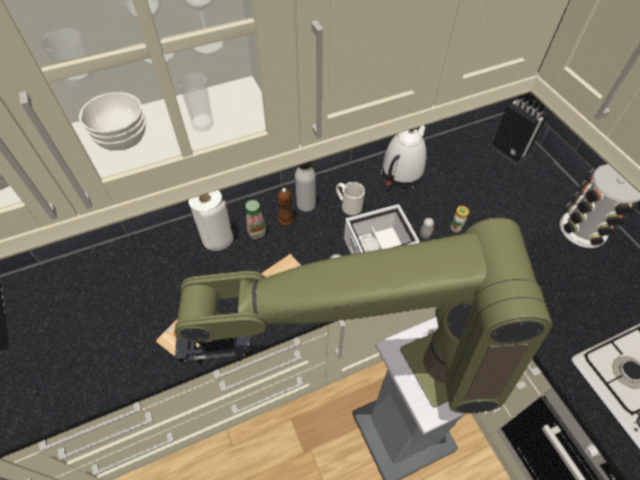

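The top view shows the box at about (393,262), with the tin in its left (+y) half. The big lid is at (263,252) and a smaller look-alike at (133,265). The shaker is at (458,273) with something brown beside it, the spice jar at (503,283) and the timer at (453,322). In the side view the shaker is at (427,230), and the arm hides the lid.

```bash
cat >> h.py <<'E'
def yawR(yaw):  # tool down, tool y axis at world angle yaw
    y=np.array([np.cos(yaw),np.sin(yaw),0]); z=np.array([0,0,-1.]); return np.c_[np.cross(y,z),y,z]
def goto(p,yawdeg=None):
    s=bot.observe(); M=R.from_quat(s['ee_rot']).as_matrix()
    d=M.T@(np.array(p)-s['position'])
    r=np.zeros(3)
    if yawdeg is not None:
        c=[R.from_matrix(M.T@yawR(np.radians(yawdeg+k))).as_rotvec() for k in (0,180)]
        r=min(c,key=lambda v:np.linalg.norm(v))
        print('alt rot',[np.round(np.degrees(v)/60,3) for v in c],'j6',s['joint_pos'][5])
    print('xyz',np.round(d,4),'rot',np.round(np.degrees(r)/60,4),'rows',round(max(np.linalg.norm(d)/.0417,np.degrees(np.linalg.norm(r))/7.16),1))
def wristproj(f,s,P):
    M=R.from_quat(s['ee_rot']).as_matrix(); H=f['hand_eye']
    q=np.array(P,float).reshape(-1,3); q=(q-s['position'])@M; q=(q-H[:3,3])@H[:3,:3]
    th=np.arctan2(np.hypot(q[:,0],q[:,1]),q[:,2]); ph=np.arctan2(q[:,1],q[:,0]); K=f['mtx']
    return np.c_[K[0,2]+K[0,0]*th*np.cos(ph),K[1,2]+K[1,1]*th*np.sin(ph)]
def wristray(f,s,px):
    K=f['mtx']; H=f['hand_eye']; M=R.from_quat(s['ee_rot']).as_matrix()
    a=np.array([(px[0]-K[0,2])/K[0,0],(px[1]-K[1,2])/K[1,1]]); th=np.linalg.norm(a)
    d=np.r_[np.sin(th)*a/max(th,1e-9),np.cos(th)]
    return s['position']+M@H[:3,3], M@H[:3,:3]@d
def watz(f,s,px,z):
    c,d=wristray(f,s,px); return c+d*(z-c[2])/d[2]
def rect(f,mask,z,s=None):
    px=cv2.findContours(mask.astype(np.uint8),cv2.RETR_EXTERNAL,cv2.CHAIN_APPROX_NONE)[0]
    px=max(px,key=cv2.contourArea).reshape(-1,2)
    P=np.array([(atz(f,p,z) if s is None else watz(f,s,p,z))[:2] for p in px])
    return cv2.minAreaRect((P*1000).astype(np.float32))
E
python3 - <<'E'
from h import *
f=bot.grab_frame('top')
for r in bot.cut_out(f,'lid')[:3]: print('lid',r['conf'],rect(f,r['pixels'],0.008))
for r in bot.cut_out(f,'lid_grip')[:3]: print('grip',r['conf'],rect(f,r['pixels'],0.042))
for r in bot.cut_out(f,'box')[:2]: print('box',r['conf'],rect(f,r['pixels'],0.118))
for r in bot.cut_out(f,'shaker')[:3]: print('sh',r['conf'],r['pixels'].sum(),np.argwhere(r['pixels']).mean(0)[::-1])
s=bot.observe();w=bot.grab_frame('wrist'); print(w['mtx'],w['hand_eye'])
a=cv2.resize(f['img'][205:345,345:525],None,fx=3,fy=3,interpolation=cv2.INTER_CUBIC)
b=cv2.resize(f['img'][205:305,215:345],None,fx=2,fy=2,interpolation=cv2.INTER_CUBIC)
c=np.zeros((600,800,3),np.uint8); c[:420,:540]=a; c[:200,540:800]=b; c[420:600,0:240]=cv2.resize(w['img'],(240,180))
cv2.imwrite('pics/crop.png',c)
goto([0.42,-0.14,0.30],0)
E
```

```text
lid 0.87 ((468.49169921875, 351.3653869628906), (154.32705688476562, 185.06460571289062), 14.58974552154541)
lid 0.84 ((406.0549011230469, 722.5074462890625), (121.65567016601562, 103.40084838867188), 29.977407455444336)
grip 0.94 ((462.3631591796875, 346.86590576171875), (148.74049377441406, 178.3152618408203), 15.986799240112305)
grip 0.92 ((401.13836669921875, 708.85498046875), (120.40634155273438, 102.10924530029297), 30.078649520874023)
box 0.69 ((453.385498046875, -8.359031677246094), (212.73910522460938, 186.60293579101562), 85.39022064208984)
sh 0.61 225 [455.69777778 274.12      ]
[[371.64829954   0.         324.32751646]
 [  0.         371.64829954 231.6174933 ]
 [  0.           0.           1.        ]] [[-8.15812068e-04 -9.69972533e-01 -2.43213116e-01  6.77838556e-02]
 [ 9.99999519e-01 -9.23823053e-04  3.30045157e-04  1.01401088e-03]
 [-5.44820621e-04 -2.43212730e-01  9.69972820e-01 -1.69243704e-01]
 [ 0.00000000e+00  0.00000000e+00  0.00000000e+00  1.00000000e+00]]
alt rot [array([-0.   ,  0.   ,  1.201]), array([-0.   , -0.   , -1.799])] j6 -0.08258669839484674
xyz [-0.4427 -0.654  -0.0853] rot [-0.      0.      1.2013] rows 19.0
```

View pics/crop.png

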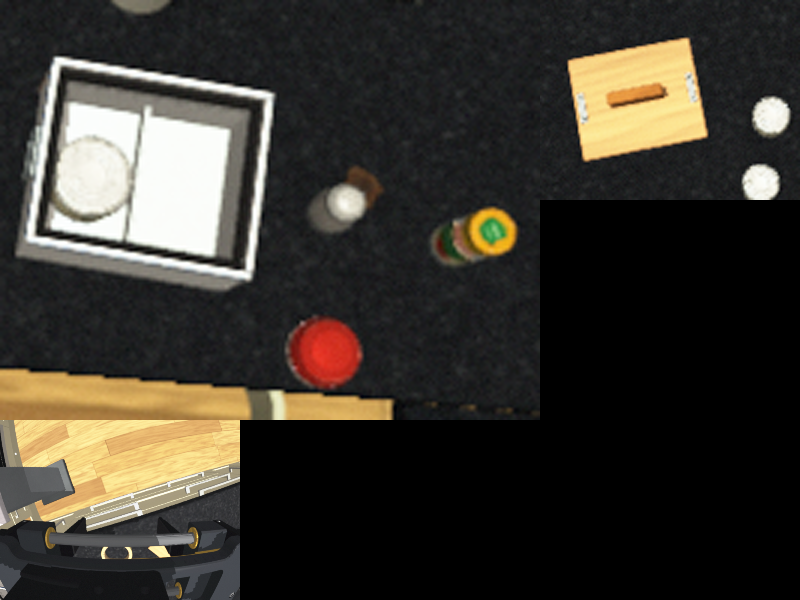

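The crop shows the box turned about -4.5° and the lid about +14.6°. The white-topped shaker stands at crop (345,203), with a small brown object just behind it to the right at (365,185). I'll move over there and look from close up.

Emit:
play_rows(xyz=[[-0.4427,-0.654,-0.0853],[-0.4427,-0.654,-0.0853],[-0.4427,-0.654,-0.0853],[-0.4427,-0.654,-0.0853],[-0.4427,-0.654,-0.0853],[-0.4427,-0.654,-0.0853],[-0.4427,-0.654,-0.0853],[-0.4427,-0.654,-0.0853],[-0.4427,-0.654,-0.0853],[-0.4427,-0.654,-0.0853]], rotation=[[0,0,1.2],[0,0,1.2],[0,0,1.2],[0,0,1.2],[0,0,1.2],[0,0,1.2],[0,0,1.2],[0,0,1.2],[0,0,1.2],[0,0,1.2]], claw=[1,1,1,1,1,1,1,1,1,1])

```text
out of range: row 1 has 1.2, outside -1 to 1
```

```bash
python3 - <<'E'
from h import *
f=bot.grab_frame('top'); s=bot.observe(); print(s['position'],s['clock'])
for r in bot.cut_out(f,'lid')[:3]: print('lid',r['conf'],rect(f,r['pixels'],0.008))
goto([0.42,-0.14,0.30],0)
E
```

```text
[0.20002862 0.61844898 0.21469705] 1.45
lid 0.94 ((468.3766784667969, 350.81048583984375), (153.75567626953125, 184.18788146972656), 15.00722885131836)
lid 0.71 ((406.1373596191406, 721.0401000976562), (124.30046081542969, 102.01994323730469), 30.969491958618164)
alt rot [array([ 0.   , -0.   ,  1.201]), array([ 0.   ,  0.   , -1.799])] j6 -0.0825960595290641
xyz [-0.4427 -0.654  -0.0854] rot [ 0.     -0.      1.2013] rows 19.0
```

Emit:
play_rows(xyz=[[-0.4427,-0.654,-0.0853],[-0.4427,-0.654,-0.0853],[-0.4427,-0.654,-0.0853],[-0.4427,-0.654,-0.0853],[-0.4427,-0.654,-0.0853],[-0.4427,-0.654,-0.0853],[-0.4427,-0.654,-0.0853],[-0.4427,-0.654,-0.0853],[-0.4427,-0.654,-0.0853],[-0.4427,-0.654,-0.0853]], rotation=[[0,0,0.7],[0,0,0.7],[0,0,0.7],[0,0,0.7],[0,0,0.7],[0,0,0.7],[0,0,0.7],[0,0,0.7],[0,0,0.7],[0,0,0.7]], claw=[1,1,1,1,1,1,1,1,1,1])

```text
clock: 2.33
position: [0.3153, 0.2189, 0.2599]
ee_rot: [0.499, 0.867, 0.001, 0.0]
contact_force: [1.0, -0.7, 0.8]
finger_gap: 0.0949
grasp_force: 0.0
```

```bash
python3 - <<'E'
from h import *
s=bot.observe(); print(s['position'],s['clock'],s['dq'])
goto([0.42,-0.16,0.30],0)
E
```

```text
[0.31533155 0.21887206 0.2598517 ] 2.3333 [-1.2566198  -0.50439325  0.22764143 -0.00263856  0.26788703 -1.23631538]
alt rot [array([ 0.001, -0.   ,  0.502]), array([ 0.000e+00,  2.000e-03, -2.498e+00])] j6 -0.05928569653186187
xyz [-0.3802 -0.0997 -0.0402] rot [ 1.300e-03 -2.000e-04  5.023e-01] rows 9.5
```

Emit:
play_rows(xyz=[[-0.37,-0.1,-0.04],[-0.37,-0.1,-0.04],[-0.37,-0.1,-0.04],[-0.37,-0.1,-0.04],[-0.37,-0.1,-0.04],[-0.37,-0.1,-0.04],[-0.37,-0.1,-0.04],[-0.37,-0.1,-0.04],[-0.37,-0.1,-0.04],[-0.37,-0.1,-0.04]], rotation=[[0,0,0.5],[0,0,0.5],[0,0,0.5],[0,0,0.5],[0,0,0.5],[0,0,0.5],[0,0,0.5],[0,0,0.5],[0,0,0.5],[0,0,0.5]], claw=[1,1,1,1,1,1,1,1,1,1])

```text
clock: 3.17
position: [0.4148, -0.1544, 0.3]
ee_rot: [0.709, 0.706, -0.001, 0.001]
contact_force: [-0.9, -0.3, 1.3]
finger_gap: 0.0952
grasp_force: 0.0
```

```bash
python3 - <<'E'
from h import *
bot.grab_frame('top') # settle
s=bot.observe(); w=bot.grab_frame('wrist'); cv2.imwrite('pics/w1.png',w['img']); print(s['position'],s['ee_rot'],np.abs(s['dq']).max())
for t in ['box','shaker','spice_jar','tin','seat','bay','timer']:
    for r in bot.mark_of(w,t)[:3]: print(t,np.round(r['position'],4),round(r['conf'],2),np.round(wristproj(w,s,r['position'])[0]))
t=bot.grab_frame('side')
for r in bot.mark_of(t,'shaker')[:3]: print('shaker',np.round(r['position'],4),round(r['conf'],2))
E
```

```text
[ 0.41477904 -0.15360655  0.29970002] [ 7.08545619e-01  7.05664764e-01 -4.40505579e-04  3.90220905e-04] 0.07371603494828723
box [ 0.4667 -0.0137  0.0026] 0.81 [365.  84.]
shaker [ 0.4492 -0.2042 -0.0041] 0.77 [350. 232.]
spice_jar [ 0.4308 -0.3253  0.0006] 0.79 [336. 317.]
tin [0.459  0.0296 0.0034] 0.93 [359.  51.]
seat [ 0.4607 -0.0162  0.1118] 0.58 [371.  70.]
bay [ 0.4559 -0.0585  0.0018] 0.98 [357. 120.]
timer [ 3.157e-01 -1.960e-01 -1.000e-04] 0.56 [249. 227.]
shaker [ 0.4537 -0.2065 -0.0042] 0.59
```

View pics/w1.png

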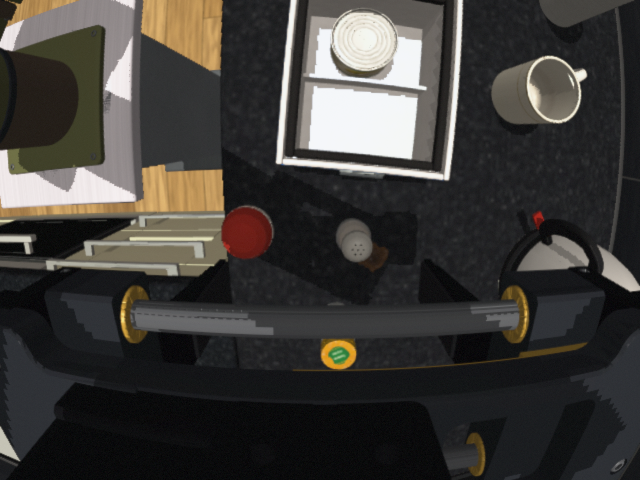

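The wrist view shows the box's two compartments, with the tin at (363,40) and the empty bay at (362,122). The shaker's top is at (357,246), with a small brown piece beside it at (377,258), towards +x and -y. The spice jar is at (338,354) and the timer at (248,232).

```bash
python3 - <<'E'
from h import *
s=bot.observe(); w=bot.grab_frame('wrist'); f=bot.grab_frame('top')
def tri(pw,pt):
    c1,d1=wristray(w,s,pw); c2,d2=ray(f,pt)
    A=np.c_[d1,-d2]; k=np.linalg.lstsq(A,c2-c1,rcond=None)[0]
    a,b=c1+k[0]*d1,c2+k[1]*d2; return np.round((a+b)/2,4),round(np.linalg.norm(a-b)*1000,1)
print('shaker top',tri((357,246),(460,272.7)))
print('brown',tri((377,258),(345+367/3,205+186/3)), watz(w,s,(377,258),0))
print('rim C',tri((279,162),(353.5,205+248/3)) if 0 else '', 'corner near -y -x', tri((279,162),(345+250/3,205+278/3)),'corner -y +x',tri((446,178),(345+273/3,205+94/3)))
a=cv2.resize(w['img'][200:290,300:420],None,fx=4,fy=4,interpolation=cv2.INTER_CUBIC); cv2.imwrite('pics/w1c.png',a)
E
```

```text
shaker top (array([ 0.4562, -0.2135,  0.0213]), np.float64(6.1))
brown (array([ 0.5327, -0.3348, -0.3009]), np.float64(6.2)) [ 0.48560194 -0.23332836  0.        ]
rim C  corner near -y -x (array([ 0.3693, -0.1034,  0.1154]), np.float64(8.1)) corner -y +x (array([ 0.5207, -0.1101,  0.1624]), np.float64(3.8))
```

View pics/w1c.png

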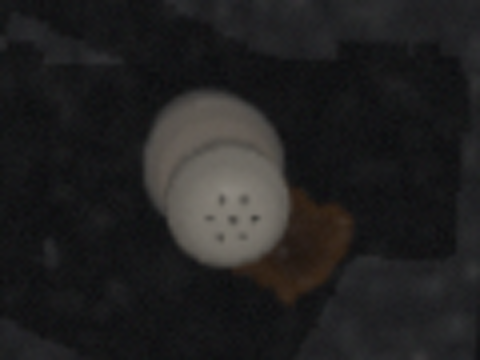

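The brown piece is a flat stain on the worktop, so it can be ignored. The centre of the shaker's top is at (357.5,251) in the full picture.

```bash
python3 - <<'E'
from h import *
s=bot.observe(); w=bot.grab_frame('wrist'); f=bot.grab_frame('top')
c1,d1=wristray(w,s,(357.5,251)); c2,d2=ray(f,(460,272.7))
k=np.linalg.lstsq(np.c_[d1,-d2],c2-c1,rcond=None)[0]; print(c1+k[0]*d1,c2+k[1]*d2)
print(watz(w,s,(357.5,251),.09),atz(f,(460,272.7),.09))
for n,g in (('w',w),('t',f)):
    for r in bot.cut_out(g,'shaker')[:2]: print(n,r['conf'],r['pixels'].sum())
    print([np.round(r['position'],4) for r in bot.mark_of(g,'shaker')[:2]],[np.round(r['position'],4) for r in bot.recognise(g,'shaker')[:2]])
# rim corners at 0.118: wrist and top
print('rim w',watz(w,s,(279,162),.118),watz(w,s,(446,178),.118)); 
for p in [(57,60),(272,95),(250,278),(26,240)]: print('rim t',atz(f,(345+p[0]/3,205+p[1]/3),.118))
goto([0.455,-0.204,0.15],-4.5)
E
```

```text
[ 0.45795415 -0.22037488  0.01144797] [ 0.45786529 -0.21967031  0.01122377]
[ 0.45049813 -0.1963191   0.09      ] [ 0.44429592 -0.19631423  0.09      ]
w 0.7 1201
[array([ 0.4504, -0.2023, -0.0033])] [array([ 0.4479, -0.1939,  0.0793])]
t 0.61 181
[array([ 0.4485, -0.2033,  0.0006])] [array([ 0.4454, -0.1869,  0.0606])]
rim w [ 0.37208891 -0.10032312  0.118     ] [ 0.5341334  -0.11370874  0.118     ]
rim t [0.54890277 0.07334785 0.118     ]
rim t [ 0.53227356 -0.12114181  0.118     ]
rim t [ 0.3666411  -0.10610985  0.118     ]
rim t [0.38405014 0.09110486 0.118     ]
alt rot [array([-0.   , -0.   ,  0.076]), array([ 0.   , -0.   , -2.924])] j6 -0.47007492841060566
xyz [-0.0543  0.0406  0.1494] rot [-0.0001 -0.      0.0762] rows 3.9
```

Emit:
play_rows(xyz=[[-0.046,0.036,0.14],[-0.046,0.036,0.14],[-0.046,0.036,0.14],[-0.046,0.036,0.14],[-0.046,0.036,0.14],[-0.046,0.036,0.14],[-0.046,0.036,0.14],[-0.046,0.036,0.14],[-0.046,0.036,0.14],[-0.046,0.036,0.14]], rotation=[[0,0,0.076],[0,0,0.076],[0,0,0.076],[0,0,0.076],[0,0,0.076],[0,0,0.076],[0,0,0.076],[0,0,0.076],[0,0,0.076],[0,0,0.076]], claw=[1,1,1,1,1,1,1,1,1,1])

```text
clock: 5.05
position: [0.4512, -0.1959, 0.1615]
ee_rot: [0.734, 0.679, 0.001, 0.002]
contact_force: [0.6, -0.7, -0.0]
finger_gap: 0.095
grasp_force: 0.0
```

```bash
python3 - <<'E'
from h import *
s=bot.observe(); w=bot.grab_frame('wrist'); cv2.imwrite('pics/w2.png',w['img']); print(s['position'],s['clock'])
for r in bot.cut_out(w,'shaker')[:2]: print(r['conf'],r['pixels'].sum(),np.argwhere(r['pixels']).min(0),np.argwhere(r['pixels']).max(0))
print([np.round(r['position'],4) for r in bot.mark_of(w,'shaker')[:2]])
print([np.round(r['position'],4) for r in bot.mark_of(w,'bay')[:2]])
print('tcp px',wristproj(w,s,s['position']),'pred top',wristproj(w,s,[[.45,-.2,.09]]))
goto([0.45,-0.2,0.045],-4.5)
E
```

```text
[ 0.45121311 -0.19586817  0.16148074] 5.05
0.8 2661 [204 298] [268 348]
[array([ 0.4492, -0.2028, -0.0032])]
[array([ 0.4577, -0.0588,  0.0024])]
tcp px [[323.55850303 284.23361345]] pred top [[322.0664172  250.00808806]]
alt rot [array([0.001, 0.   , 0.   ]), array([-1.e-03,  1.e-03, -3.e+00])] j6 -0.44096870414146655
xyz [-0.0043 -0.0003  0.115 ] rot [0.0009 0.0004 0.0005] rows 2.8
```

View pics/w2.png

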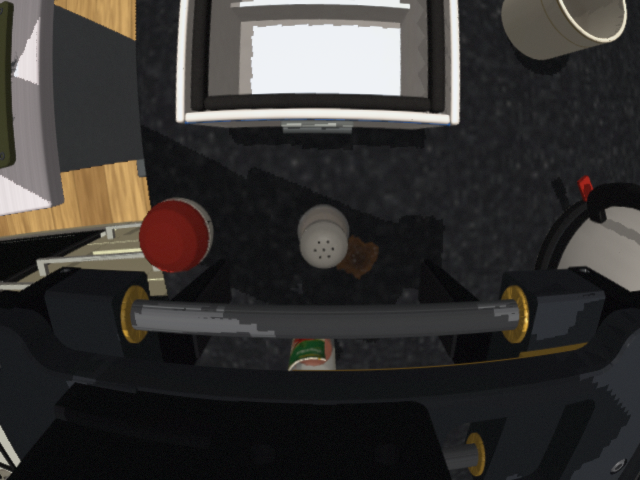

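The shaker's top is centred at (324,249), where a position of (0.451,-0.1995) predicts it. The box's edge lies level in the picture, so the -4.5° yaw is right. I'll go down and grasp.

Emit:
play_rows(xyz=[[-0.003,0,0.03],[-0.004,0,0.06],[-0.004,0,0.09],[-0.004,0,0.105],[-0.004,0,0.115],[-0.004,0,0.115],[-0.004,0,0.115],[-0.004,0,0.115],[-0.004,0,0.115],[-0.004,0,0.115]], rotation=[[0,0,0],[0,0,0],[0,0,0],[0,0,0],[0,0,0],[0,0,0],[0,0,0],[0,0,0],[0,0,0],[0,0,0]], claw=[1,1,1,1,1,0.3,0.3,0.3,0.3,0.3], squeeze=15)

```text
clock: 6.08
position: [0.4511, -0.2002, 0.046]
ee_rot: [0.734, 0.679, 0.0, 0.001]
contact_force: [-0.1, 0.0, -0.0]
finger_gap: 0.0671
grasp_force: 0.0
```

Emit:
play_rows(xyz=[[0,0,0],[0,0,0],[0,0,0],[0,0,0],[0,0,0],[0,0,0],[0,0,-0.01],[0,0,-0.03],[0,0,-0.05],[0,0,-0.08]], rotation=[[0,0,0],[0,0,0],[0,0,0],[0,0,0],[0,0,0],[0,0,0],[0,0,0],[0,0,0],[0,0,0],[0,0,0]], claw=[0.3,0.3,0.3,0.3,0.3,0.3,0.3,0.3,0.3,0.3])

```text
clock: 6.92
position: [0.4482, -0.1986, 0.1232]
ee_rot: [0.734, 0.679, -0.001, -0.003]
contact_force: [-0.6, 0.2, -1.4]
finger_gap: 0.0368
grasp_force: 14.7
```

```bash
python3 - <<'E'
from h import *
goto([0.4577,-0.0588,0.20],-4.7)
E
```

```text
alt rot [array([-0.005, -0.002,  0.004]), array([ 0.003, -0.007, -2.996])] j6 -0.4483561158275782
xyz [ 0.1403 -0.0019 -0.0764] rot [-0.0047 -0.0022  0.0036] rows 3.8
```

Emit:
play_rows(xyz=[[0,0,-0.03],[0,-0.001,-0.06],[0.01,-0.002,-0.076],[0.04,-0.002,-0.076],[0.07,-0.002,-0.076],[0.1,-0.002,-0.076],[0.125,-0.002,-0.076],[0.14,-0.002,-0.076],[0.14,-0.002,-0.076],[0.14,-0.002,-0.076]], rotation=[[0,0,0],[0,0,0],[0,0,0],[0,0,0],[0,0,0],[0,0,0],[0,0,0],[0,0,0],[0,0,0],[0,0,0]], claw=[0.3,0.3,0.3,0.3,0.3,0.3,0.3,0.3,0.3,0.3])

```text
clock: 7.75
position: [0.4588, -0.0595, 0.2007]
ee_rot: [0.734, 0.68, -0.0, 0.0]
contact_force: [0.4, -0.6, -1.7]
finger_gap: 0.0368
grasp_force: 14.7
```

```bash
python3 - <<'E'
from h import *
bot.grab_frame('top')
s=bot.observe(); w=bot.grab_frame('wrist'); cv2.imwrite('pics/w3.png',w['img']); print(s['position'],s['clock'],s['finger_gap'],s['grasp_force'])
for t in ['shaker','box','seat','tin']:
  print(t,[(np.round(r['position'],4),round(r['conf'],2)) for r in bot.mark_of(w,t)[:2]])
print('tcp',wristproj(w,s,s['position']),'shaker bottom pred',wristproj(w,s,s['position']-[0,0,.045]))
for r in bot.cut_out(w,'shaker')[:2]: print(r['conf'],r['pixels'].sum(),np.argwhere(r['pixels']).min(0),np.argwhere(r['pixels']).max(0))
goto([0.4577,-0.0588,0.052],-4.7)
E
```

```text
[ 0.45885837 -0.06013936  0.20062465] 7.8 0.036670889879094254 14.723438057335443
shaker [(array([ 0.4579, -0.0629,  0.1536]), 0.74)]
box [(array([ 0.4645, -0.0177,  0.0013]), 0.62)]
seat [(array([ 0.4622, -0.0172,  0.1118]), 0.77)]
tin [(array([0.3602, 0.1596, 0.0004]), 0.76), (array([ 0.4578,  0.1505, -0.0014]), 0.7)]
tcp [[323.5519371  284.23278479]] shaker bottom pred [[323.66504836 256.1558647 ]]
0.9 5417 [232 285] [353 364]
alt rot [array([-0.   ,  0.   ,  0.002]), array([-0.   , -0.   , -2.998])] j6 -0.16778123451777344
xyz [ 0.0017 -0.0014  0.1484] rot [-0.0002  0.0001  0.0024] rows 3.6
```

View pics/w3.png

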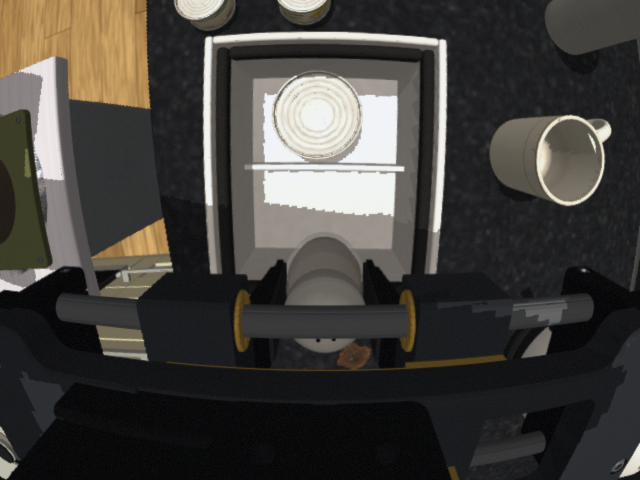

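The shaker hangs upright between the fingers over the empty half, at (325,300). The tin is at (318,115) and the rim's far corners are at (205,38) and (446,40). I'll lower it into the bay.

Emit:
play_rows(xyz=[[0,0,0.025],[0,0,0.05],[0,0,0.075],[0,0,0.1],[0,0,0.12],[0,0,0.135],[0,0,0.142],[0,0,0.147],[0,0,0.149],[0,0,0.149]], rotation=[[0,0,0],[0,0,0],[0,0,0],[0,0,0],[0,0,0],[0,0,0],[0,0,0],[0,0,0],[0,0,0],[0,0,0]], claw=[0.3,0.3,0.3,0.3,0.3,0.3,0.3,0.3,0.3,0.3])

```text
clock: 8.93
position: [0.4595, -0.0602, 0.0519]
ee_rot: [0.734, 0.679, 0.0, 0.0]
contact_force: [-0.7, 0.6, -1.5]
finger_gap: 0.0367
grasp_force: 14.7
```

```bash
python3 - <<'E'
from h import *
bot.grab_frame('top');s=bot.observe(); print(s['position'],s['contact_force'],s['finger_gap'],s['grasp_force'])
E
```

```text
[ 0.45977401 -0.06020776  0.05232071] [ 0.59100436  0.04389855 -2.29920557] 0.03696443680750599 14.724200935816043
```

Emit:
play_rows(xyz=[[0,0,0.001],[0,0,0.0015],[0,0,0.002],[0,0,0.002],[0,0,0.002],[0,0,0.002],[0,0,0.002],[0,0,0.002],[0,0,0.002],[0,0,0.002]], rotation=[[0,0,0],[0,0,0],[0,0,0],[0,0,0],[0,0,0],[0,0,0],[0,0,0],[0,0,0],[0,0,0],[0,0,0]], claw=[0.3,0.3,0.3,0.3,0.45,0.55,0.65,0.75,0.75,0.75])

```text
clock: 9.82
position: [0.4591, -0.0599, 0.0495]
ee_rot: [0.734, 0.679, 0.0, 0.0]
contact_force: [0.4, 0.3, 0.8]
finger_gap: 0.0691
grasp_force: 0.0
```

Emit:
play_rows(xyz=[[0,0,0],[0,0,-0.01],[0,0,-0.03],[0,0,-0.055],[0,0,-0.08],[0,0,-0.11],[0,0,-0.14],[0,0,-0.17],[0,0,-0.18],[0,0,-0.18]], rotation=[[0,0,0],[0,0,0],[0,0,0],[0,0,0],[0,0,0],[0,0,0],[0,0,0],[0,0,0],[0,0,0],[0,0,0]], claw=[0.75,0.75,0.75,0.75,0.75,0.75,0.75,0.75,0.75,0.75])

```text
clock: 10.65
position: [0.4609, -0.0604, 0.2338]
ee_rot: [0.734, 0.679, 0.002, 0.003]
contact_force: [1.5, 0.8, 0.4]
finger_gap: 0.0713
grasp_force: 0.0
```

```bash
python3 - <<'E'
from h import *
bot.grab_frame('top')
s=bot.observe(); w=bot.grab_frame('wrist'); cv2.imwrite('pics/w4.png',w['img']); print(s['position'],s['clock'],s['finger_gap'],s['contact_force'])
for t in ['shaker','box','seat','tin','bay']:
  print(t,[(np.round(r['position'],4),round(r['conf'],2)) for r in bot.mark_of(w,t)[:2]])
for r in bot.cut_out(w,'shaker')[:2]: print(r['conf'],r['pixels'].sum(),np.argwhere(r['pixels']).min(0),np.argwhere(r['pixels']).max(0))
print('pred shaker top',wristproj(w,s,[.4598,-.0602,.094]))
goto([0.468,0.351,0.25],14.8)
E
```

```text
[ 0.45967337 -0.06011115  0.23085915] 10.7 0.07106822996896953 [-0.6604773  -0.26870021 -0.31826238]
shaker [(array([ 0.4568, -0.0633, -0.0009]), 0.88)]
box [(array([ 4.622e-01, -1.970e-02, -4.000e-04]), 0.78)]
seat [(array([ 0.4638, -0.0153,  0.1102]), 0.86)]
tin [(array([0.456 , 0.0278, 0.0041]), 0.87), (array([0.359 , 0.1624, 0.0012]), 0.73)]
bay [(array([ 0.4577, -0.0588,  0.0021]), 0.97)]
0.59 1571 [192 303] [238 344]
pred shaker top [[323.45533772 222.86709081]]
alt rot [array([-0.003, -0.001, -0.321]), array([-1.000e-03,  4.000e-03,  2.679e+00])] j6 -0.16764091080773652
xyz [ 0.4103 -0.0225 -0.022 ] rot [-0.0026 -0.0009 -0.3214] rows 9.9
```

View pics/w4.png

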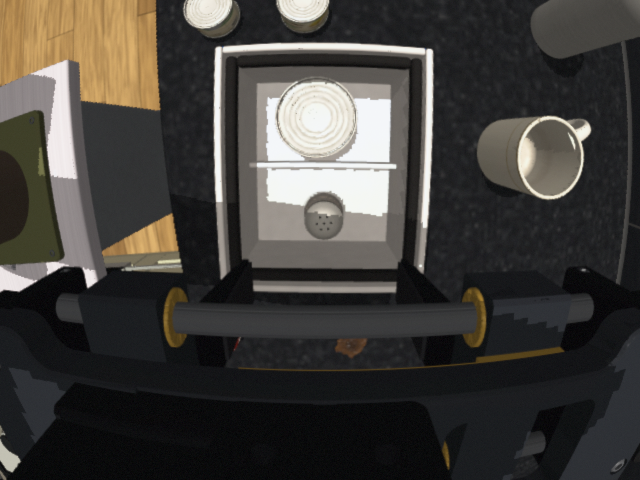

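The shaker now stands in the bay with its top at (323,222), as predicted, and the tin at (316,118) hasn't moved. Next I'll fit the box pose by its rim edges and move to the lid.

```bash
cat >> h.py <<'E'
from scipy.optimize import minimize
def fit(f,s,z,sx,sy,p0,sign=1,vis=lambda q:True):
    """edge fit of a rectangle's outline (bright inside) in the wrist picture"""
    g=cv2.GaussianBlur(cv2.cvtColor(f['img'],cv2.COLOR_BGR2GRAY).astype(np.float32),(0,0),1.2)
    t=np.linspace(-.95,.95,60); E=np.concatenate([np.c_[t*sx/2,0*t+k*sy/2,0*t,0*t+k] for k in(1,-1)]+[np.c_[0*t+k*sx/2,t*sy/2,0*t+k,0*t] for k in(1,-1)])
    def val(p,d):
        c,sn=np.cos(p[2]),np.sin(p[2]); Rm=np.array([[c,-sn],[sn,c]])
        q=(E[:,:2]+d*E[:,2:])@Rm.T+p[:2]; px=wristproj(f,s,np.c_[q,np.full(len(q),z)]).astype(np.float32)
        v=cv2.remap(g,px[:,:1],px[:,1:],cv2.INTER_LINEAR)[:,0]; ok=np.array([vis(a) and 2<a[0]<637 and 2<a[1]<477 for a in px]); return v,ok
    def cost(p):
        a,ok=val(p,-.002); b,ok2=val(p,.002); return -np.sum((sign*(a-b))[ok&ok2])/60
    best=None
    for w in np.ndindex(5,5,3):
        q=np.array(p0)+(np.array(w)-[2,2,1])*[.004,.004,.03]
        if best is None or cost(q)<cost(best): best=q
    r=minimize(cost,best,method='Nelder-Mead',options=dict(initial_simplex=best+np.vstack([np.zeros(3),np.diag([.003,.003,.02])]),xatol=1e-5))
    return r.x,r.fun
E
python3 - <<'E'
from h import *
s=bot.observe(); w=bot.grab_frame('wrist')
V=lambda a:a[1]<262
for nm,sx,sy,z,sg in(('outer',.170,.200,.118,1),('inner',.158,.188,.118,-1)):
    for p0 in ([.462,-.0165,-.08],[.466,-.012,-.06]):
        p,c=fit(w,s,z,sx,sy,p0,sg,V); print(nm,np.round(p[:2],4),np.degrees(p[2]),c)
V2=lambda a:a[1]<262 or 280<a[1]<296 and 250<a[0]<400
p,c=fit(w,s,.118,.170,.200,[.462,-.0165,-.08],1,V2); print('outer+near',np.round(p[:2],4),np.degrees(p[2]),c)
E
```

```text
outer [ 0.4624 -0.0149] -5.188626861358681 -467.94439697265625
outer [ 0.4625 -0.0149] -5.240330450881234 -469.2350769042969
inner [ 0.4624 -0.0146] -5.1139131653126455 -351.3946838378906
inner [ 0.4624 -0.0147] -5.131253696139757 -351.4259033203125
outer+near [ 0.4626 -0.013 ] -4.809342958393249 -459.7121887207031
```

Emit:
play_rows(xyz=[[0.35,-0.022,-0.022],[0.35,-0.022,-0.022],[0.35,-0.022,-0.022],[0.35,-0.022,-0.022],[0.35,-0.022,-0.022],[0.35,-0.022,-0.022],[0.35,-0.022,-0.022],[0.35,-0.022,-0.022],[0.35,-0.022,-0.022],[0.35,-0.022,-0.022]], rotation=[[0,0,-0.32],[0,0,-0.32],[0,0,-0.32],[0,0,-0.32],[0,0,-0.32],[0,0,-0.32],[0,0,-0.32],[0,0,-0.32],[0,0,-0.32],[0,0,-0.32]], claw=[0.75,0.75,0.75,0.75,0.75,0.75,0.75,0.75,0.75,0.75])

```text
clock: 11.93
position: [0.4639, 0.2942, 0.2509]
ee_rot: [0.609, 0.793, -0.0, -0.001]
contact_force: [0.4, -0.3, -0.4]
finger_gap: 0.0713
grasp_force: 0.0
```

```bash
python3 - <<'E'
from h import *
bot.grab_frame('top')
s=bot.observe(); w=bot.grab_frame('wrist'); cv2.imwrite('pics/w5.png',w['img']); print(s['position'],s['clock'])
for t in ['lid','lid_grip']: print(t,[(np.round(r['position'],4),round(r['conf'],2)) for r in bot.mark_of(w,t)[:2]])
for p0 in ([.468,.351,.26],[.464,.348,.24]):
    p,c=fit(w,s,.008,.151,.181,p0,1,lambda a:a[1]<262); print('lid',np.round(p[:2],4),np.degrees(p[2]),c)
goto([p[0],p[1],.15],np.degrees(p[2]))
E
```

```text
[0.463975   0.29222562 0.25076069] 11.9833
lid [(array([ 0.469 ,  0.349 , -0.0035]), 0.86)]
lid_grip [(array([0.4721, 0.3536, 0.0267]), 0.83)]
lid [0.4707 0.3512] 15.743893628137787 -453.2174987792969
lid [0.4707 0.3512] 15.64693521835334 -452.85406494140625
alt rot [array([-0.001,  0.001, -0.016]), array([1.000e-03, 1.000e-03, 2.984e+00])] j6 0.20404645587266834
xyz [0.0579 0.0217 0.1008] rot [-0.0009  0.0006 -0.0163] rows 2.8
```

View pics/w5.png

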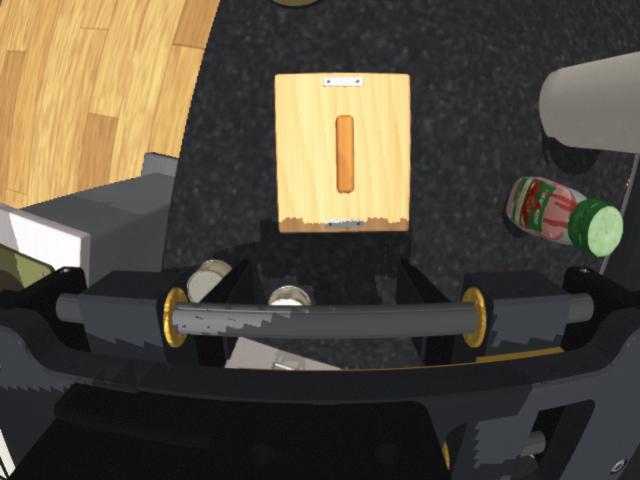

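The lid lies square in the tool's view, with its grip block at (345,153). The fit puts it at (0.4707,0.3512) with a yaw of 15.7°. I'll move over it.

Emit:
play_rows(xyz=[[0.03,0.011,0.02],[0.058,0.0215,0.05],[0.058,0.0215,0.08],[0.058,0.0215,0.11],[0.058,0.0215,0.13],[0.058,0.0215,0.14],[0.058,0.0215,0.14],[0.058,0.0215,0.14],[0.058,0.0215,0.14],[0.058,0.0215,0.14]], rotation=[[0,0,-0.016],[0,0,-0.016],[0,0,-0.016],[0,0,-0.016],[0,0,-0.016],[0,0,-0.016],[0,0,-0.016],[0,0,-0.016],[0,0,-0.016],[0,0,-0.016]], claw=[0.75,0.75,0.75,0.75,0.75,0.75,0.75,0.75,0.75,0.75])

```text
clock: 12.97
position: [0.472, 0.3527, 0.1139]
ee_rot: [0.604, 0.797, 0.002, 0.001]
contact_force: [0.7, -0.3, -0.4]
finger_gap: 0.0714
grasp_force: 0.0
```

```bash
python3 - <<'E'
from h import *
bot.grab_frame('top')
s=bot.observe(); w=bot.grab_frame('wrist'); cv2.imwrite('pics/w6.png',w['img']); print(s['position'],s['clock'])
for t in ['lid','lid_grip']: print(t,[(np.round(r['position'],4),round(r['conf'],2)) for r in bot.mark_of(w,t)[:2]])
for p0 in ([.4707,.3512,.273],[.468,.348,.26]):
    p,c=fit(w,s,.008,.151,.181,p0,1,lambda a:a[1]<262); print('lid',np.round(p[:2],4),np.degrees(p[2]),c)
goto([p[0],p[1],.011],np.degrees(p[2]))
E
```

```text
[0.47175973 0.35276498 0.11370631] 13.0167
lid [(array([ 0.4677,  0.3458, -0.0059]), 0.64)]
lid_grip [(array([0.4697, 0.3503, 0.0276]), 0.71)]
lid [0.4708 0.3509] 15.69216221267722 -318.75592041015625
lid [0.4708 0.3509] 15.660625717029681 -318.7585144042969
alt rot [array([ 0.002, -0.001,  0.   ]), array([ 1.e-03,  3.e-03, -3.e+00])] j6 0.2777243530055939
xyz [-0.0016 -0.0009  0.1016] rot [ 0.0018 -0.0005  0.0003] rows 2.4
```

View pics/w6.png

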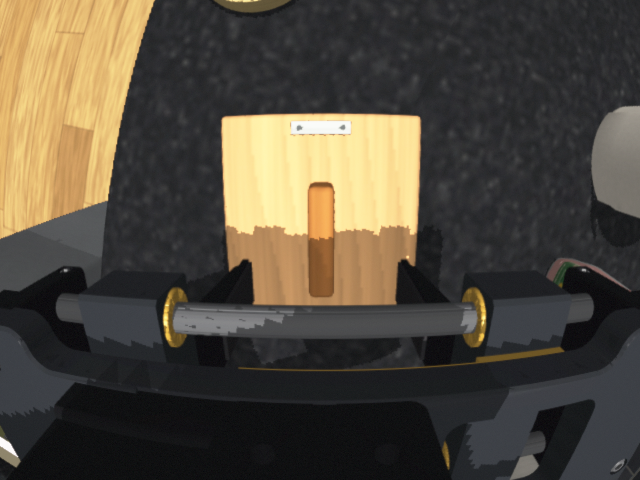

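Both fits agree, and the block at (321,240) lies along the tool's x axis between the fingers. I'll go down and grip it.

Emit:
play_rows(xyz=[[-0.0016,-0.0009,0.03],[-0.0016,-0.0009,0.06],[-0.0016,-0.0009,0.08],[-0.0016,-0.0009,0.092],[-0.0016,-0.0009,0.098],[-0.0016,-0.0009,0.101],[-0.0016,-0.0009,0.101],[-0.0016,-0.0009,0.101],[-0.0016,-0.0009,0.101],[-0.0016,-0.0009,0.101]], rotation=[[0,0,0],[0,0,0],[0,0,0],[0,0,0],[0,0,0],[0,0,0],[0,0,0],[0,0,0],[0,0,0],[0,0,0]], claw=[0.75,0.75,0.75,0.75,0.75,0.75,0.75,0.1,0.1,0.1], squeeze=50)

```text
clock: 14.0
position: [0.4709, 0.3511, 0.0118]
ee_rot: [0.604, 0.797, 0.001, 0.0]
contact_force: [-0.4, 0.1, -0.3]
finger_gap: 0.0564
grasp_force: 0.0
```

Emit:
play_rows(xyz=[[0,0,0],[0,0,0],[0,0,0],[0,0,0],[0,0,0],[0,0,0],[0,0,0],[0,0,0],[0,0,0],[0,0,0]], rotation=[[0,0,0],[0,0,0],[0,0,0],[0,0,0],[0,0,0],[0,0,0],[0,0,0],[0,0,0],[0,0,0],[0,0,0]], claw=[0.1,0.1,0.1,0.1,0.1,0.1,0.1,0.1,0.1,0.1])

```text
clock: 14.83
position: [0.4701, 0.3505, 0.0104]
ee_rot: [0.604, 0.797, -0.0, -0.0]
contact_force: [-0.8, 0.6, 0.6]
finger_gap: 0.0175
grasp_force: 50.0
```

```bash
python3 - <<'E'
from h import *
s=bot.observe(); print(s['position'],s['contact_force'],s['finger_gap'],s['grasp_force'],s['ft_torque'])
M=R.from_quat(s['ee_rot']).as_matrix(); y=np.degrees(np.arctan2(M[1,1],M[0,1])); print('yaw',y)
c,sn=np.cos(np.radians(15.68)),np.sin(np.radians(15.68)); print('lid y offset tcp-lid in lid frame',np.array([[c,sn],[-sn,c]])@(s['position'][:2]-[.4708,.351]))
E
```

```text
[0.47007357 0.35047751 0.01038487] [-0.76665457  0.6376216   0.63643187] 0.01752363943400526 49.9991101026535 [-0.05689957  0.02609667  0.01268032]
yaw 15.676817322448874
lid y offset tcp-lid in lid frame [-0.0008406  -0.00030672]
```

Emit:
play_rows(xyz=[[0,0,-0.01],[0,0,-0.025],[0,0,-0.045],[0,0,-0.07],[0,0,-0.095],[0,0,-0.12],[0,0,-0.145],[0,0,-0.17],[0,0,-0.18],[0,0,-0.18]], rotation=[[0,0,0],[0,0,0],[0,0,0],[0,0,0],[0,0,0],[0,0,0],[0,0,0],[0,0,0],[0,0,0],[0,0,0]], claw=[0.1,0.1,0.1,0.1,0.1,0.1,0.1,0.1,0.1,0.1])

```text
clock: 15.67
position: [0.4715, 0.3515, 0.1942]
ee_rot: [0.604, 0.797, 0.003, 0.001]
contact_force: [0.5, 0.1, -2.3]
finger_gap: 0.0179
grasp_force: 50.0
```

```bash
python3 - <<'E'
from h import *
s=bot.observe(); print(s['position'],s['contact_force'],s['finger_gap'],s['grasp_force'],s['ft_torque'])
goto([.4625,-.0148,.19],-5.1)
E
```

```text
[0.47152698 0.35145433 0.19417749] [ 0.54474356  0.13549759 -2.33065507] 0.017864117814743567 49.99861478805542 [-0.09738501 -0.01858033 -0.0346114 ]
alt rot [array([ 0.005, -0.003,  0.346]), array([ 0.004,  0.008, -2.654])] j6 0.2755622406732377
xyz [-0.3502 -0.1077  0.0029] rot [ 0.0054 -0.0027  0.3463] rows 8.8
```

Emit:
play_rows(xyz=[[-0.03,-0.009,0],[-0.065,-0.02,0],[-0.1,-0.031,0],[-0.14,-0.043,0],[-0.175,-0.054,0],[-0.21,-0.065,0],[-0.245,-0.076,0],[-0.28,-0.087,0],[-0.31,-0.096,0],[-0.33,-0.102,0]], rotation=[[0,0,0.04],[0,0,0.08],[0,0,0.12],[0,0,0.16],[0,0,0.2],[0,0,0.24],[0,0,0.28],[0,0,0.32],[0,0,0.346],[0,0,0.346]], claw=[0.1,0.1,0.1,0.1,0.1,0.1,0.1,0.1,0.1,0.1])

```text
clock: 16.5
position: [0.4594, 0.0027, 0.188]
ee_rot: [0.739, 0.674, -0.001, -0.001]
contact_force: [0.3, -0.2, -2.1]
finger_gap: 0.0176
grasp_force: 50.0
```

```bash
python3 - <<'E'
from h import *
for i in range(4): bot.grab_frame('top')
s=bot.observe(); w=bot.grab_frame('wrist'); cv2.imwrite('pics/w7.png',w['img']); print(s['position'],s['clock'],s['dq'].round(3))
p0=[s['position'][0],s['position'][1],np.radians(-5.1)]
p,c=fit(w,s,s['position'][2]-.0104+.008,.151,.181,p0,1,lambda a:a[1]<262); print('lid',np.round(p[:2],4),np.degrees(p[2]),c)
M=R.from_quat(s['ee_rot']).as_matrix(); print('yaw',np.degrees(np.arctan2(M[1,1],M[0,1])))
goto([.4625,-.0148,.19],-5.1)
E
```

```text
[0.4600429  0.00513187 0.18858557] 16.7 [ 0.031 -0.    -0.011  0.     0.002  0.   ]
lid [0.4604 0.0051] -5.169823680274462 -270.2878723144531
yaw -5.167008379346227
alt rot [array([-0.002, -0.001,  0.   ]), array([ 1.e-03, -4.e-03, -3.e+00])] j6 -0.01597023298514892
xyz [-0.0202  0.0041 -0.0011] rot [-0.0024 -0.0006  0.0002] rows 0.5
```

View pics/w7.png

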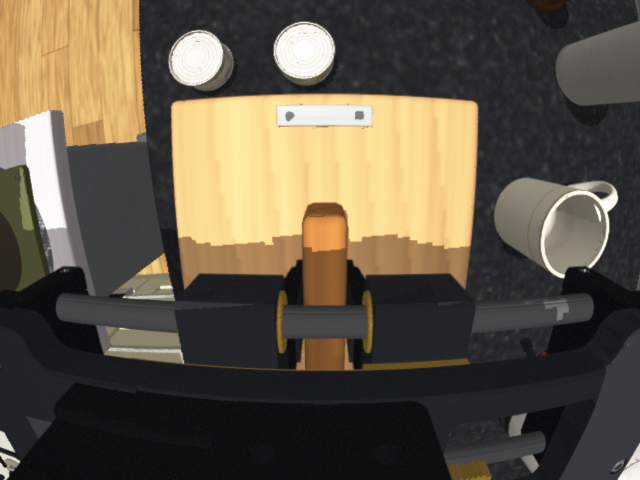

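The lid is square in the grip, with its fitted centre on the TCP. That was picture 11 by my count, one over the limit of 10, so I'll look at no more and work from numbers and forces. Next I'll lower it to just above the rim.

Emit:
play_rows(xyz=[[-0.005,0.001,0],[-0.01,0.002,0],[-0.016,0.003,0],[-0.02,0.0038,0.005],[-0.02,0.0038,0.015],[-0.02,0.0038,0.028],[-0.02,0.0038,0.04],[-0.02,0.0038,0.048],[-0.02,0.0038,0.052],[-0.02,0.0038,0.052]], rotation=[[0,0,0],[0,0,0],[0,0,0],[0,0,0],[0,0,0],[0,0,0],[0,0,0],[0,0,0],[0,0,0],[0,0,0]], claw=[0.1,0.1,0.1,0.1,0.1,0.1,0.1,0.1,0.1,0.1])

```text
clock: 17.58
position: [0.4619, -0.0148, 0.1364]
ee_rot: [0.738, 0.675, -0.001, -0.001]
contact_force: [-1.0, 0.3, -1.4]
finger_gap: 0.0179
grasp_force: 50.0
```

```bash
python3 - <<'E'
from h import *
for i in range(4): bot.grab_frame('wrist')
s=bot.observe(); w=bot.grab_frame('wrist'); t=bot.grab_frame('top'); print(s['position'],s['contact_force'],s['clock'])
z=s['position'][2]-.0104+.008
p,c=fit(w,s,z,.151,.181,[.4625,-.0148,-.089],1,lambda a:a[1]<262); print('lid',np.round(p[:2],4),np.degrees(p[2]),c)
p,c=fit(w,s,.118,.170,.200,[.4625,-.0148,-.089],1,lambda a:a[1]<255); print('box outer',np.round(p[:2],4),np.degrees(p[2]),c)
for n in('box','seat','lid'): print(n,[(np.round(r['position'],4),round(r['conf'],2)) for r in bot.mark_of(w,n)[:2]])
goto([.4622,-.0148,.136],-5.1)
E
```

```text
[ 0.46362945 -0.0150658   0.13916145] [-0.19740628 -0.54198325 -2.27705955] 17.7833
lid [ 0.4629 -0.008 ] -5.147392407269535 -369.94451904296875
box outer [ 0.4625 -0.0146] -5.121600292631657 -334.54010009765625
box []
seat []
lid []
alt rot [array([0.001, 0.   , 0.   ]), array([-0.e+00,  1.e-03, -3.e+00])] j6 -0.05975412477446508
xyz [ 0.0002 -0.0012  0.0029] rot [0.0008 0.0001 0.0003] rows 0.1
```

```bash
cat >> h.py <<'E'
def avg(n=8):
    L=[]
    for i in range(n): bot.grab_frame('top'); L.append(bot.observe())
    P=np.array([s['position'] for s in L]);F=np.array([s['contact_force'] for s in L])
    print('pos',P.mean(0).round(4),P.std(0).round(4),'F',F.mean(0).round(2),F.std(0).round(2),'grip',L[-1]['finger_gap'],L[-1]['grasp_force'],'t',L[-1]['clock'],'tq',np.mean([s['ft_torque'] for s in L],0).round(3)); return L[-1]
E
python3 - <<'E'
from h import *
avg()
E
```

```text
pos [ 0.4631 -0.0151  0.1385] [0.0001 0.     0.0001] F [ 0.1  -0.21 -2.09] [0.59 0.41 0.36] grip 0.017729237977530145 49.99870777130127 t 18.4333 tq [-0.102  0.065 -0.012]
```

Emit:
play_rows(xyz=[[0.0003,-0.0008,0.002],[0.0003,-0.0008,0.004],[0.0003,-0.0008,0.006],[0.0003,-0.0008,0.008],[0.0003,-0.0008,0.01],[0.0003,-0.0008,0.011],[0.0003,-0.0008,0.012],[0.0003,-0.0008,0.013],[0.0003,-0.0008,0.013],[0.0003,-0.0008,0.013]], rotation=[[0,0,0],[0,0,0],[0,0,0],[0,0,0],[0,0,0],[0,0,0],[0,0,0],[0,0,0],[0,0,0],[0,0,0]], claw=[0.1,0.1,0.1,0.1,0.1,0.1,0.1,0.1,0.1,0.1])

```text
clock: 19.27
position: [0.4623, -0.0147, 0.1254]
ee_rot: [0.738, 0.675, -0.0, 0.0]
contact_force: [-0.4, -0.5, -1.8]
finger_gap: 0.0174
grasp_force: 50.0
```

```bash
python3 - <<'E'
from h import *
avg(6)
E
```

```text
pos [ 0.4624 -0.0147  0.1255] [0. 0. 0.] F [-0.32  0.   -2.37] [0.46 0.44 0.61] grip 0.017990967932593624 49.99852538108826 t 19.5667 tq [-0.083  0.061  0.005]
```

There's no contact with the underside at 115 mm, so the lid is already inside the 118 mm rim. Next I'll press onto the seal.

Emit:
play_rows(xyz=[[0,0,0.001],[0,0,0.002],[0,0,0.003],[0,0,0.004],[0,0,0.005],[0,0,0.006],[0,0,0.006],[0,0,0.006],[0,0,0.006],[0,0,0.006]], rotation=[[0,0,0],[0,0,0],[0,0,0],[0,0,0],[0,0,0],[0,0,0],[0,0,0],[0,0,0],[0,0,0],[0,0,0]], claw=[0.1,0.1,0.1,0.1,0.1,0.1,0.1,0.1,0.1,0.1])

```text
clock: 20.4
position: [0.4623, -0.0147, 0.1196]
ee_rot: [0.738, 0.675, -0.0, -0.0]
contact_force: [-3.2, 1.0, 3.3]
finger_gap: 0.0176
grasp_force: 50.0
```

```bash
python3 - <<'E'
from h import *
avg(6)
E
```

```text
pos [ 0.4623 -0.0147  0.1195] [0. 0. 0.] F [-2.45  0.37  2.16] [0.46 0.19 0.52] grip 0.018002835458783523 50.00006675720215 t 20.7 tq [-0.03   0.556 -0.029]
```

Emit:
play_rows(xyz=[[0,-0.0003,0],[0,-0.0006,0],[0,-0.001,0],[0,-0.001,0],[0,-0.001,0.001],[0,-0.001,0.002],[0,-0.001,0.003],[0,-0.001,0.003],[0,-0.001,0.003],[0,-0.001,0.003]], rotation=[[0,0,0],[0,0,0],[0,0,0],[0,0,0],[0,0,0],[0,0,0],[0,0,0],[0,0,0],[0,0,0],[0,0,0]], claw=[0.1,0.1,0.1,0.1,0.1,0.1,0.1,0.1,0.1,0.1])

```text
clock: 21.53
position: [0.4622, -0.0147, 0.1175]
ee_rot: [0.738, 0.675, 0.001, 0.001]
contact_force: [1.6, 0.6, 5.4]
finger_gap: 0.0178
grasp_force: 50.0
```

```bash
python3 - <<'E'
from h import *
avg(6)
E
```

```text
pos [ 0.4622 -0.0147  0.1175] [0. 0. 0.] F [1.27 0.48 6.02] [0.46 0.55 0.28] grip 0.017602388180720997 50.00295281410217 t 21.8333 tq [ 0.001  0.081 -0.008]
```

Moving back flipped the sign of the side force, so it was only friction on the seal. The push is 6 N now, and about 3 mm more in command should give 10 N.

Emit:
play_rows(xyz=[[0,0.0002,0],[0,0.0003,0.0005],[0,0.0003,0.001],[0,0.0003,0.0015],[0,0.0003,0.002],[0,0.0003,0.0025],[0,0.0003,0.003],[0,0.0003,0.003],[0,0.0003,0.003],[0,0.0003,0.003]], rotation=[[0,0,0],[0,0,0],[0,0,0],[0,0,0],[0,0,0],[0,0,0],[0,0,0],[0,0,0],[0,0,0],[0,0,0]], claw=[0.1,0.1,0.1,0.1,0.1,0.1,0.1,0.1,0.1,0.1])

```text
clock: 22.67
position: [0.4623, -0.0147, 0.1151]
ee_rot: [0.738, 0.675, 0.0, 0.0]
contact_force: [-1.8, 0.8, 10.0]
finger_gap: 0.0177
grasp_force: 50.0
```

```bash
python3 - <<'E'
from h import *
avg(8); avg(8)
E
```

```text
pos [ 0.4623 -0.0147  0.1151] [0. 0. 0.] F [-2.21  0.88 10.63] [0.56 0.44 0.41] grip 0.01785674447383431 50.00308692455292 t 23.0667 tq [ 0.057  0.596 -0.016]
pos [ 0.4623 -0.0147  0.1151] [0. 0. 0.] F [-1.91  0.71 10.25] [0.3  0.54 0.33] grip 0.017966598747470426 50.003085136413574 t 23.4667 tq [0.043 0.59  0.006]
```

The push holds steady at about 10.3 N with the seal squeezed about 7 of its 12 mm, so I'm handing in with the grip and push kept on.

```bash
python3 -c "
from plant import bot
print(bot.hand_in())"
```

```text
the job is handed in; nothing more can be done
None
```

The shaker stands in the empty compartment, and the lid is inside the rim, still gripped and pressed at about 10 N with the seal about 7 of 12 mm down; I handed in at 23.5 s, and note I viewed 11 pictures against your limit of 10.

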